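# Fit the bayonet lid to the grinder, half-turned

## Robot

A 7-joint arm with a two-finger parallel gripper is mounted at the origin on the work surface. World frame = base frame: x ahead of the robot, y to its left, z up, the work surface at z = 0. Lengths are in m, angles in rad, forces in N, time in s.
With the tool pointing down it reaches from about 0.4 to 0.85 m from the base axis. Payload 4.5 kg.
Tool frame: the origin (TCP) lies between the finger pads; the fingertips stand 8 mm ahead of it and the grasp point (between the pads) lies 11 mm behind it; z points along the fingers, y is the direction in which the jaws open and shut (so a half turn about z gives the same grasp; the last joint's range is limited). The gripper opens to 88 mm and grips with 3 to 60 N. Pads are 18 mm wide; open, the fingers measure 123 mm over their backs; the gripper's body (75 mm by 187 mm) begins 45 mm behind the grasp point.
Start: joints at [-1.197, 0.689, -0.195, 1.565, 0.157, 0.902, -0.215], TCP at [0.208, 0.589, 0.247] pointing down, gripper open.
Joint ranges: [-3.01, 3.01], [-0.46, 2.08], [-1.47, 1.51], [0.13, 2.56], [-1, 4.14], [0.04, 2.09], [-2.66, 2.66]. Speed limits (rad/s): [2.57, 2.57, 3.14, 3.14, 3.14, 3.14, 3.14].

## Interface

Orientations are given as a rotation vector (axis times angle).
In Python, from workcell import ctrl gives the robot as it stands.
- The arm moves only by the shell command python3 -m pendant 'ROWS'. ROWS is JSON, a list that holds one entry, the list of rows, each a list of 7 numbers: the shift along the tool's x, y, z in cm, then the turn, a rotation vector about the tool's x, y, z in degrees, then the opening, from 0 (shut) to 1 (fully open). In form: [[[x, y, z, ax, ay, az, grip], ...]]. A call has 1 to 8 rows; each row is the pose to reach, as a shift and turn from the pose commanded when the call began, along the tool's axes at that moment; what a row does not reach only later rows make up. A row lasts 1/8 s, in which the tool goes at most 62.5 mm and 10.7 degrees, less where a joint would pass 70% of its speed; a pose out of reach is approached as far as the arm can. A call with a gripper value outside its range is refused whole. The fingers move at their own pace and stop on an object; the grip force is fixed at half the most. Time passes only in rows, so rows that repeat a pose let the fingers close. It gives the time, the measured TCP pose, the force and the opening at its end, in the units of the state.
- ctrl.state(): the state, without advancing time (a new reading comes with each control period).
- ctrl.capture(name): name is "side" or "top"; returns a dict with "img" (400x640x3 uint8, blue, green, red), "K" (3x3 intrinsics, pixels), "T" (4x4, takes a point from camera to world coordinates). Camera axes: x right, y down, z forward; pixel columns grow to the right and rows downward; lengths in m; the calibration is good to about 2 mm. A picture is of the moment at which its call begins. There is no depth.
- ctrl.close_job(): hands the job in, once; it reports no verdict.
The state is a dict: "clock": time; "joint_pos": joint angles; "joint_velocities": joint speeds; "joint_efforts": joint torques, N m; "tool_pos": TCP position; "eef_rot": TCP orientation; "contact_force": force on the tool from outside, world axes, zero at the start; "ft_torque": the same for the moment, N m; "finger_gap": finger opening in m.
Only numpy, scipy, OpenCV 4.12 (cv2) and the standard library are available. Lean on these libraries where they do the work, as an engineer would, in place of code of your own. Each camera call takes 0.05 s, during which the arm holds its last target. There are 200 camera calls.

## Task

The grinder's lid is still trapped in the sliding-jaw kitchen clamp where it was scrubbed: slide the jaw open, lift the lid out, and lower it into the grinder's collar with its lugs in the two slots until its flange lies on the collar. Twist it clockwise (seen from above) until its grip bar lines up with the two ribs outside the collar, which is about half way; do not turn it on to the lock click. Finish there, still holding the lid in the gripper so that I can check the seating, and leave the other things on the board and counter where they stand, upright.

Things in the scene. Friction and masses are not known exactly. Their poses are not given: they have to be found in the camera images.
- lid: Loose steel bayonet lid, 0.12 kg, 60 mm tall. Origin: centre of underside, z up. Plug: cone from radius 20 (z=0) to 27 mm (z=8), straight to z=22. Flange radius 38, z=22-27. Two lugs on +x and -x, to radius 34, 12 wide, z=8-14, under the bar's ends. Half a turn looks the same. Starts upright between the clamp's jaws, bar roughly along the clamp's x.
- lid_bar (a point): Centre of the top of the lid's black grip bar, 60 mm above the lid's origin. The bar runs along the lid's x: 60 mm long, 14 mm wide (y), 33 mm tall above the flange.
- grinder: Squat table grinder fixed to the board, white foot of radius 52 mm. Origin: centre of underside, z up. Grey open collar, outer radius 41.5, hollow from z=49 to its top at z=75. Inward steel lip (z=69-75, bore radius 29) with two slots about 18 wide, on +x and -x, out to radius 36. Lid fully in: its underside at z=53, flange lying on the lip.
- grinder_rib (a point): Outer top end of one of two ribs (6 mm wide, out to radius 51 mm, top at the collar's top) on the outside of the collar, 45 degrees clockwise from the slots: the half-way mark. Lugs let into the slots turn only clockwise under the lip, with 2 mm play in height. Sprung lock balls begin at about 64 degrees; the turn ends at about 100.
- vise: Wooden sliding-jaw clamp fixed to the board. Origin: where the lid's centre stands, at the clamp's underside, z up. Base 90 mm (x) by 172 (y=-54 to 118), 8 thick; the lid stands on it (underside at z=8). Fixed jaw y=-51 to -29, top z=28. Moving jaw on the +y side, opens along +y.
- jaw (a joint): Slide of the clamp's moving jaw, m: 0 closed, 0.040 fully open along the clamp's +y. Friction about 3 N, no spring, stays where left. Closed, its steel lip (top 41.5 mm above the clamp's underside) reaches 8 mm over the lid's flange; past 0.010 it is clear of it; fully open leaves finger room beside the bar.
- jaw_post (a point): Centre of the top of the upright wooden grip post on the moving jaw: 20 mm along the clamp's x, 22 mm along its y, 34 mm tall, top 75.5 mm above the clamp's underside, at y = 57 mm + jaw value in the clamp's frame. Move the jaw by it.
- tumbler: Bystander: yellow plastic tumbler, 88 mm tall, 34 mm rim radius; origin at the centre of its underside.
- shaker: Bystander: glass salt shaker with chrome top, 70 mm tall, 21 mm radius; origin at the centre of its underside.
- saucer: Bystander: beige melamine saucer, 70 mm radius, 18 mm high; origin at the centre of its underside.
- grater: Bystander: small steel box grater, 50 x 70 mm, 111 mm tall with its bow handle; origin at the centre of its underside.
- jar: Bystander: glass jar with a white cap, 80 mm tall, 33 mm radius; origin at the centre of its underside.
Things that resemble listed ones, but are neither listed nor needed, are in the scene too. Leave any green or orange look-alike of the lid alone.

How it is judged:
By the outcome, as a careful person would: the job done as asked, in the order asked, and still so for the second after the job is handed in, while the arm keeps its last pose, push and grip.
It also fails if it takes over 53 s, if anything falls off the work surface, if the arm or the gripper's body presses on something with over 40 N, if the wrist force passes 120 N, or if a joint passes its speed limit or range.

## Working session

There is one attempt and no reset: what is moved stays moved. The work goes in short steps, Python scripts to look and compute and a shell command to move; the robot and the scene stay as the last step left them, time stands still between calls to the robot, and variables do not carry over. Pictures are saved under pics/ and viewed, about 8 in all and at most 12, crops included, and the job is handed in when it is done.

```bash
mkdir -p pics; ls; python3 - <<'E'
from workcell import ctrl
import cv2,numpy as np
for n in("side","top"):
    c=ctrl.capture(n); cv2.imwrite(f"pics/{n}0.png",c["img"]); np.savez(f"pics/{n}0.npz",K=c["K"],T=c["T"])
    print(n,c["K"].tolist(),c["T"].round(3).tolist())
print(ctrl.state())
E
```

```text
pics
side [[426.54200845723403, 0.0, 314.78975160865866], [0.0, 426.54200845723403, 197.75384934891537], [0.0, 0.0, 1.0]] [[0.894, -0.245, 0.376, 0.05], [-0.448, -0.534, 0.717, -1.014], [0.025, -0.809, -0.587, 0.828], [0.0, 0.0, 0.0, 1.0]]
top [[396.58635323857357, 0.0, 312.46369075758435], [0.0, 396.58635323857357, 204.35098579242657], [0.0, 0.0, 1.0]] [[0.024, -0.998, 0.06, 0.443], [-1.0, -0.023, 0.005, -0.128], [-0.003, -0.06, -0.998, 1.108], [0.0, 0.0, 0.0, 1.0]]
{'clock': 0.1, 'joint_pos': array([-1.19721956,  0.68986083, -0.19451955,  1.56623841,  0.15733744,
        0.90247799, -0.21510075]), 'joint_velocities': array([-0.0012671 , -0.00176656, -0.00084406, -0.00204266, -0.00065655,
        0.00022523,  0.00168083]), 'joint_efforts': array([-2.95508908e-03, -5.28500962e+01, -1.27171598e+00, -1.53837723e+01,
       -5.26025647e-02,  1.99631264e-03,  5.19450100e-05]), 'tool_pos': array([0.20816496, 0.58873922, 0.24601515]), 'eef_rot': array([-5.30983442e-01, -3.09626878e+00,  2.49056994e-03]), 'contact_force': array([-0.35735657, -0.39861489, -0.23267117]), 'ft_torque': array([ 0.02678675, -0.00996473,  0.09926701]), 'finger_gap': 0.08806607113016504}
```

View pics/top0.png

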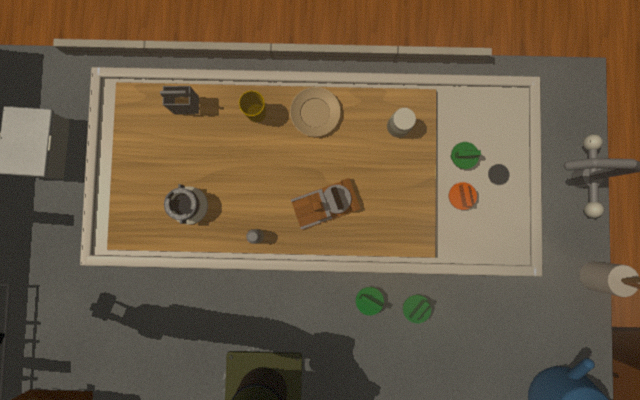

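View pics/side0.png

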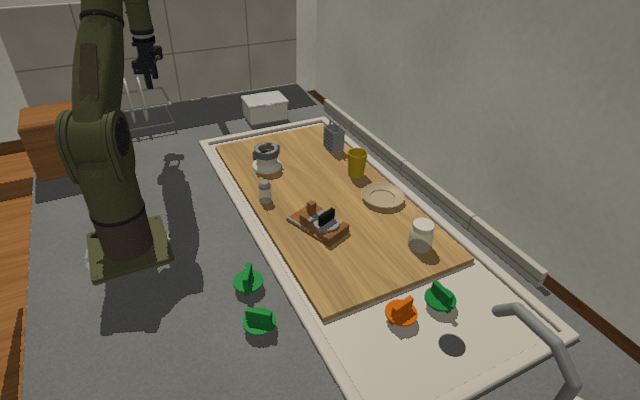

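The top view shows the clamp with the lid at about (330,203) px, the grinder at (186,204) and the shaker at (255,236), between them on the robot's side. Green and orange look-alikes sit further right and below. I'll zoom in on the clamp and grinder in both views.

```bash
python3 - <<'E'
import cv2,numpy as np
t=cv2.imread("pics/top0.png");s=cv2.imread("pics/side0.png")
f=lambda im,x,y,w,h:cv2.resize(im[y:y+h,x:x+w],(400,300),interpolation=cv2.INTER_CUBIC)
a=np.vstack([np.hstack([f(t,288,172,80,60),f(t,147,174,80,60)]),np.hstack([f(s,280,190,80,60),f(s,230,135,80,60)])])
cv2.imwrite("pics/z0.png",a)
E
```

```text
(no output)
```

View pics/z0.png

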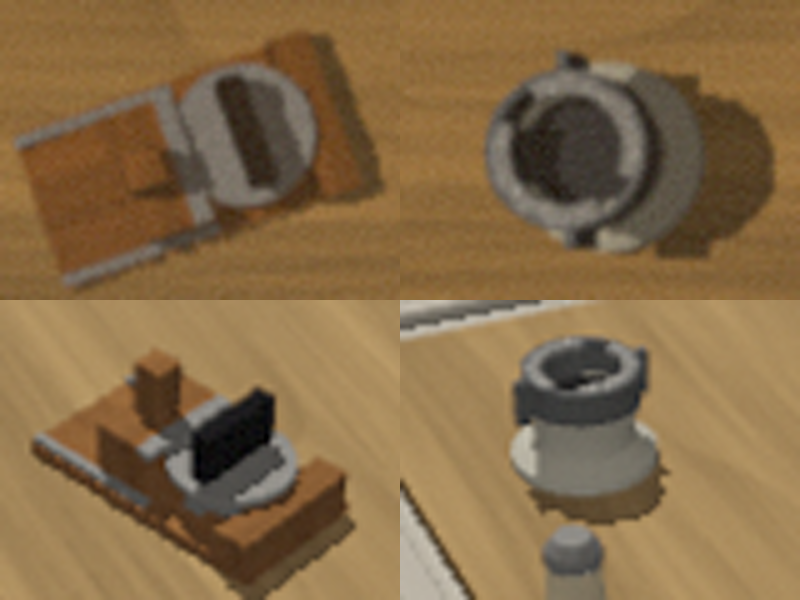

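The crops show the following:
- **Bar:** black, centred at about top px (337.6,198.4) and side px (326.8,212.4).
- **Post:** side px (311.4,201.4).
- **Ribs:** top px (181,184.4) and (183.4,223).
- **Slot:** upper-left in the top view, which is 45° counter-clockwise of the upper rib, as specified.

Next I'll triangulate.

```bash
cat >h.py <<'E'
import numpy as np,cv2
C={n:np.load(f"pics/{n}0.npz") for n in("side","top")}
def ray(n,p):
    K,T=C[n]["K"],C[n]["T"];d=T[:3,:3]@np.linalg.solve(K,[p[0],p[1],1]);return T[:3,3],d/np.linalg.norm(d)
def plane(n,p,z):
    o,d=ray(n,p);return o+d*(z-o[2])/d[2]
def tri(pt,ps):
    o,d=ray("top",pt);q,e=ray("side",ps);s=np.linalg.lstsq(np.c_[d,-e],q-o,rcond=None)[0]
    a,b=o+s[0]*d,q+s[1]*e;return (a+b)/2,np.linalg.norm(a-b)
def proj(n,P):
    K,T=C[n]["K"],C[n]["T"];p=K@(T[:3,:3].T@(np.asarray(P)-T[:3,3]));return p[:2]/p[2]
E
python3 - <<'E'
from h import *
np.set_printoptions(precision=4,suppress=True)
print("bar",tri((337.6,198.4),(326.8,212.4)))
print("post",tri((317.5,204),(311.4,201.4)))
print("ribL",tri((183.4,223.2),(254,152)),"ribR",tri((181,184.4),(279,145)))
t=cv2.imread("pics/top0.png")
# bar mask, dark
for n,(x,y,w,h),th in(("top",(325,182,28,34),75),("side",(312,200,26,32),60)):
    im=cv2.imread(f"pics/{n}0.png")[y:y+h,x:x+w];m=(im.max(2)<th).astype(np.uint8)
    k,l,st,ce=cv2.connectedComponentsWithStats(m);i=1+np.argmax(st[1:,4]);c=np.argwhere(l==i)[:,::-1].astype(np.float32)
    print(n,st[i],cv2.minAreaRect(c),ce[i]+[x,y])
for z in(.06,.075,.09,.1):
    print(z,plane("top",(337.6,198.4),z),plane("side",(326.8,212.4),z))
E
```

```text
bar (array([ 0.5217, -0.1874,  0.0887]), np.float64(0.0017816242943699044))
post (array([ 0.5026, -0.1346,  0.098 ]), np.float64(0.004576221718789371))
ribL (array([0.4484, 0.205 , 0.096 ]), np.float64(0.0014978838279524492)) ribR (array([0.5465, 0.2162, 0.0953]), np.float64(0.0010432497684936815))
top [  6   5  13  23 142] ((12.3634033203125, 16.244842529296875), (23.405433654785156, 6.389826774597168), 68.96248626708984) [337.1901 197.9366]
side [  6   8  17  19 185] ((14.038459777832031, 16.807693481445312), (10.261953353881836, 20.801258087158203), 56.3099365234375) [325.9081 216.9243]
0.06 [ 0.5231 -0.1887  0.06  ] [ 0.5409 -0.1555  0.06  ]
0.075 [ 0.5219 -0.1878  0.075 ] [ 0.5313 -0.1723  0.075 ]
0.09 [ 0.5208 -0.1869  0.09  ] [ 0.5217 -0.1891  0.09  ]
0.1 [ 0.52   -0.1863  0.1   ] [ 0.5153 -0.2003  0.1   ]
```

All heights agree with a board top at z≈0.021:

| Point | Measured position (m) |
|---|---|
| Bar top | (0.521, -0.187, 0.089) |
| Post top | (0.502, -0.134, 0.097) |
| Grinder axis | (0.4975, 0.2105) |

The clamp and the lid both sit at about 21° yaw, the ribs lie at 6.5° and the slots at 51.5°. I'll hold everything with tool y along the bar, gripping the bar by its ends.

```bash
cat >>h.py <<'E'
from scipy.spatial.transform import Rotation as Rn
def go(x,y,z,yaw,pos=None,rot=None):
    from workcell import ctrl
    s=ctrl.state();p=s["tool_pos"] if pos is None else pos;R=Rn.from_rotvec(s["eef_rot"] if rot is None else rot)
    a=np.radians(yaw);Y=np.array([np.cos(a),np.sin(a),0]);Z=np.array([0,0,-1.]);G=Rn.from_matrix(np.c_[np.cross(Y,Z),Y,Z])
    print("cm",(R.inv().apply(np.array([x,y,z])-p)*100).round(2),"deg",np.degrees((R.inv()*G).as_rotvec()).round(1),"|",s["clock"],s["contact_force"].round(1),round(s["finger_gap"],4))
E
python3 -c "
from h import *
go(.46,.25,.24,45);go(.5015,-.1345,.2,21.5)"
```

```text
cm [-35.03 -23.55   0.64] deg [-0.1  0.  25.5] | 0.1 [-0.4 -0.4 -0.2] 0.0881
cm [-51.75 -58.41   4.7 ] deg [-0.1  0.  49. ] | 0.1 [-0.4 -0.4 -0.2] 0.0881
```

```bash
python3 -m pendant '[[[-17.5,-11.8,0.3,0,0,12,0.6],[-35,-23.5,0.6,0,0,25,0.6],[-35,-23.5,0.6,0,0,25,0.6],[-35,-23.5,0.6,0,0,25,0.6],[-35,-23.5,0.6,0,0,25,0.6],[-35,-23.5,0.6,0,0,25,0.6],[-35,-23.5,0.6,0,0,25,0.6],[-35,-23.5,0.6,0,0,25,0.6]]]'
python3 -c "
from h import *
go(.5015,-.1345,.15,21.5)"
```

```text
clock: 1.1
tool_pos: [0.4624, 0.2464, 0.2403]
eef_rot: [1.201, 2.901, -0.004]
contact_force: [-0.8, -0.2, 0.5]
finger_gap: 0.0528
cm [-29.66 -24.17   9.14] deg [-0.1  0.2 23.5] | 1.1 [-0.8 -0.2  0.5] 0.0528
```

```bash
python3 -m pendant '[[[-29.7,-24.2,9.1,0,0.2,23.5,0.6],[-29.7,-24.2,9.1,0,0.2,23.5,0.6],[-29.7,-24.2,9.1,0,0.2,23.5,0.6],[-29.7,-24.2,9.1,0,0.2,23.5,0.6],[-29.7,-24.2,9.1,0,0.2,23.5,0.6],[-29.7,-24.2,9.1,0,0.2,23.5,0.6],[-29.7,-24.2,9.1,0,0.2,23.5,0.6],[-29.7,-24.2,9.1,0,0.2,23.5,0.6]]]'
python3 - <<'E'
from h import *
from workcell import ctrl
go(.5015,-.1345,.0735,21.5)
s=ctrl.capture("side")["img"];t=ctrl.capture("top")["img"]
f=lambda im,x,y:cv2.resize(im[y:y+90,x:x+120],(400,300),interpolation=cv2.INTER_CUBIC)
cv2.imwrite("pics/a1.png",np.hstack([f(t,270,160),f(s,255,150)]))
E
```

```text
clock: 2.1
tool_pos: [0.5023, -0.1293, 0.1493]
eef_rot: [-1.755, -2.601, -0.003]
contact_force: [0.4, 0.9, 0.3]
finger_gap: 0.0528
cm [-0.48 -0.26  7.58] deg [-0.1 -0.3  0.5] | 2.1 [0.4 0.9 0.3] 0.0528
```

View pics/a1.png

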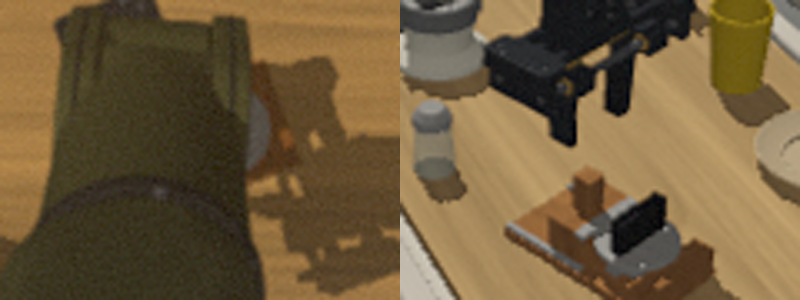

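The side view shows the open fingers straddling the post's line, with the post at about (588,178) in the crop. I'll descend with the small correction, then re-read.

```bash
python3 -m pendant '[[[0,0,0,0,0,0,0.6],[0,0,4,0,0,0,0.6],[0,0,7.4,0,0,0,0.6],[0,0,7.4,0,0,0,0.6],[0,0,7.4,0,0,0,0.6]]]'
python3 -c "
from h import *
go(.5015,-.1345,.0735,21.5)"
```

```text
clock: 2.82
tool_pos: [0.5029, -0.1287, 0.0767]
eef_rot: [-1.753, -2.604, -0.003]
contact_force: [-0.7, -0.3, 0.4]
finger_gap: 0.0528
cm [-0.49 -0.35  0.32] deg [ 0.  -0.2  0.6] | 2.825 [-0.7 -0.3  0.4] 0.0528
```

```bash
python3 -m pendant '[[[-0.5,-0.3,0.3,0,0,0.5,0.6],[-0.5,-0.3,0.3,0,0,0.5,0.6],[-0.5,-0.3,0.3,0,0,0.5,0],[-0.5,-0.3,0.3,0,0,0.5,0],[-0.5,-0.3,0.3,0,0,0.5,0],[-0.5,-0.3,0.3,0,0,0.5,0],[-0.5,-0.3,0.3,0,0,0.5,0],[-0.5,-0.3,0.3,0,0,0.5,0]]]'
python3 -c "
from h import *
go(.5015,-.1345,.0735,21.5)"
```

```text
clock: 3.82
tool_pos: [0.5014, -0.1351, 0.0727]
eef_rot: [-1.766, -2.594, -0.002]
contact_force: [-0.0, 0.5, 1.3]
finger_gap: 0.0195
cm [ 0.05  0.03 -0.08] deg [-0.  -0.2  0. ] | 3.825 [-0.   0.5  1.3] 0.0195
```

The gripped width is 19.5 mm, which matches the post. Pulling along tool +x (the clamp's +y).

```bash
python3 -m pendant '[[[0.7,0,0,0,0,0,0],[1.4,0,0,0,0,0,0],[2.1,0,0,0,0,0,0],[2.8,0,0,0,0,0,0],[3.5,0,0,0,0,0,0],[4.0,0,0,0,0,0,0],[4.0,0,0,0,0,0,0],[4.0,0,0,0,0,0,0]]]'
python3 -c "
from h import *
go(.5015,-.1345,.0735,21.5)"
```

```text
clock: 4.82
tool_pos: [0.4872, -0.0981, 0.0727]
eef_rot: [-1.766, -2.595, -0.003]
contact_force: [4.5, -3.8, -7.0]
finger_gap: 0.0195
cm [-3.91 -0.01 -0.09] deg [ 0.  -0.2  0. ] | 4.825 [ 4.5 -3.8 -7. ] 0.0195
```

```bash
python3 -m pendant '[[[0,0,0,0,0,0,1],[0,0,0,0,0,0,1],[0,0,0,0,0,0,1],[0,0,-4,0,0,0,1],[0,0,-8,0,0,0,1],[0,0,-12,0,0,0,1],[0,0,-15,0,0,0,1],[0,0,-15,0,0,0,1]]]'
python3 -m pendant '[[[0,0,0,0,0,0,1],[5,0,0,0,0,0,1],[11,0,0,0,0,0,1],[17,0,0,0,0,0,1],[22,0,0,0,0,0,1],[22,0,0,0,0,0,1],[22,0,0,0,0,0,1]]]'
python3 - <<'E'
from h import *
from workcell import ctrl
go(.521,-.187,.14,21.5)
s=ctrl.capture("side")["img"];t=ctrl.capture("top")["img"]
cv2.imwrite("pics/side1.png",s);cv2.imwrite("pics/top1.png",t)
f=lambda im,x,y:cv2.resize(im[y:y+60,x:x+80],(400,300),interpolation=cv2.INTER_CUBIC)
cv2.imwrite("pics/a2.png",np.hstack([f(t,288,172),f(s,280,190)]))
E
```

```text
clock: 5.82
tool_pos: [0.4879, -0.0984, 0.2247]
eef_rot: [1.767, 2.597, 0.005]
contact_force: [-0.8, 0.6, -0.8]
finger_gap: 0.0882
clock: 6.7
tool_pos: [0.4058, 0.1055, 0.2228]
eef_rot: [-1.765, -2.594, 0.001]
contact_force: [-0.4, -0.5, -0.5]
finger_gap: 0.0884
cm [-3.146e+01  1.000e-02  8.190e+00] deg [-0.2 -0.2  0. ] | 6.7 [-0.4 -0.5 -0.5] 0.0884
```

View pics/a2.png

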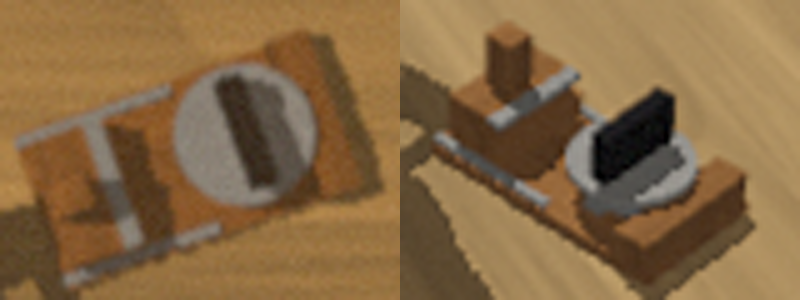

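The jaw is fully open and clear, and the lid is still upright at top px ≈(337,199). I'll measure the flange circle and bar once more, together with the collar circle.

```bash
python3 - <<'E'
from h import *
np.set_printoptions(precision=4,suppress=True)
im=cv2.imread("pics/top1.png")
def blob(m,x,y):
    k,l,st,ce=cv2.connectedComponentsWithStats(m.astype(np.uint8));i=1+np.argmax(st[1:,4]);return (np.argwhere(l==i)[:,::-1]+[x,y]).astype(np.float32)
x,y=318,180;c=im[y:y+40,x:x+38];hs=cv2.cvtColor(c,cv2.COLOR_BGR2HSV)
b=blob(c.max(2)<75,x,y);r=cv2.minAreaRect(b);print("bar",r,plane("top",r[0],.088))
bx=cv2.boxPoints(r);W=np.array([plane("top",p,.088)[:2] for p in bx]);e=[W[1]-W[0],W[2]-W[1]];e=max(e,key=np.linalg.norm);print(np.linalg.norm(e),np.degrees(np.arctan2(e[1],e[0])))
f=blob(hs[...,1]<75,x,y);h=cv2.convexHull(f);el=cv2.fitEllipse(h);print("flange",el,plane("top",el[0],.056))
t0=cv2.imread("pics/top0.png");x,y=160,182;c=t0[y:y+44,x:x+42];
# collar ring: bore ellipse (dark inside) and outer ring in light grey
g=cv2.cvtColor(c,cv2.COLOR_BGR2GRAY)
for p in [(.4975,.2106,.096)]:
    print("collar centre px",proj("top",p),"r px",396/1.012*.0415)
print(plane("top",(147+ (570-400)/5,174+ 150/5),.096))
E
```

```text
bar ((337.2007141113281, 197.92701721191406), (22.213298797607422, 5.72419548034668), 70.01689147949219) [ 0.5221 -0.186   0.088 ]
0.057334450629954965 -158.9323321410961
flange ((336.552490234375, 198.49569702148438), (27.511859893798828, 27.960783004760742), 97.49661254882812) [ 0.5231 -0.1861  0.056 ]
collar centre px [182.1784 203.6734] r px 16.23913043478261
[0.4966 0.2136 0.096 ]
```

```bash
python3 -c "
from h import *
go(.522,-.1863,.16,21)"
python3 -m pendant '[[[-6,0,1,0,0,0,1],[-12,0,2,0,0,0,1],[-18,0,3,0,0,0,1],[-24,0,4.5,0,0,0,1],[-28,0,6,0,0,0,1],[-31.4,0,6.2,-0.2,-0.2,0.4,1],[-31.4,0,6.2,-0.2,-0.2,0.4,1],[-31.4,0,6.2,-0.2,-0.2,0.4,1]]]'
python3 -c "
from h import *
go(.522,-.1863,.0675,21)"
```

```text
cm [-31.32   0.18   6.22] deg [-0.1 -0.2  0.4] | 6.8 [-0.8  0.3  0.9] 0.0882
clock: 7.8
tool_pos: [0.5205, -0.1859, 0.1602]
eef_rot: [1.778, 2.59, 0.004]
contact_force: [-0.4, 0.4, -0.0]
finger_gap: 0.0881
cm [-0.1   0.11  9.27] deg [ 0.1 -0.1  0.1] | 7.8 [-0.4  0.4 -0. ] 0.0881
```

```bash
python3 -m pendant '[[[-0.1,0.1,4,0,0,0,1],[-0.1,0.1,7,0,0,0,1],[-0.1,0.1,9.2,0,0,0,1],[-0.1,0.1,9.2,0,0,0,1],[-0.1,0.1,9.2,0,0,0,1]]]'
python3 -m pendant '[[[0,0,0,0,0,0,0.5],[0,0,0,0,0,0,0.3],[0,0,0,0,0,0,0],[0,0,0,0,0,0,0],[0,0,0,0,0,0,0]]]'
python3 -c "
from h import *
go(.522,-.1863,.0675,21)"
```

```text
clock: 8.43
tool_pos: [0.5232, -0.1856, 0.0694]
eef_rot: [1.774, 2.59, 0.004]
contact_force: [0.1, -0.7, 0.1]
finger_gap: 0.0884
clock: 9.05
tool_pos: [0.523, -0.1863, 0.0689]
eef_rot: [1.775, 2.589, 0.004]
contact_force: [-0.8, -0.2, 5.5]
finger_gap: 0.0595
cm [ 0.03 -0.1   0.14] deg [0.2 0.  0.1] | 9.05 [-0.8 -0.2  5.5] 0.0595
```

Gripped width is 59.5 mm, which matches the bar. Lifting.

The seated TCP height follows without needing the board height: 0.0689 + 0.045 = 0.1139.

```bash
python3 -m pendant '[[[0,0,-1,0,0,0,0],[0,0,-3,0,0,0,0],[0,0,-6,0,0,0,0],[0,0,-9,0,0,0,0],[0,0,-12,0,0,0,0],[0,0,-13,0,0,0,0],[0,0,-13,0,0,0,0]]]'
python3 -c "
from h import *
go(.4975,.2106,.18,51.5)"
```

```text
clock: 9.93
tool_pos: [0.5225, -0.1863, 0.1986]
eef_rot: [1.775, 2.589, 0.004]
contact_force: [0.0, -0.4, -1.1]
finger_gap: 0.06
cm [37.93 11.97  1.89] deg [  0.2   0.1 -30.4] | 9.925 [ 0.  -0.4 -1.1] 0.06
```

```bash
python3 -m pendant '[[[5,1.6,0,0,0,-4,0],[10,3.2,0,0,0,-8,0],[15,4.8,0,0,0,-12,0],[20,6.4,0,0,0,-16,0],[25,8,0,0,0,-20,0],[30,9.5,0.5,0,0,-24,0],[35,11,1,0.2,0.1,-28,0],[37.9,12,1.8,0.2,0.1,-30.4,0]]]'
python3 -m pendant '[[[0,0,0,0,0,0,0],[0,0,0,0,0,0,0]]]'
python3 - <<'E'
from h import *
from workcell import ctrl
go(.4975,.2106,.18,51.5)
s=ctrl.capture("side")["img"];cv2.imwrite("pics/side2.png",s);t=ctrl.capture("top")["img"];cv2.imwrite("pics/top2.png",t)
f=lambda im,x,y:cv2.resize(im[y:y+75,x:x+100],(400,300),interpolation=cv2.INTER_CUBIC)
a=f(s,220,100)
cv2.imwrite("pics/a3.png",np.hstack([a,f(t,137,164)]))
E
```

```text
clock: 10.92
tool_pos: [0.4964, 0.2138, 0.1793]
eef_rot: [-1.026, -2.966, 0.0]
contact_force: [0.3, 0.8, -2.1]
finger_gap: 0.0596
clock: 11.18
tool_pos: [0.4974, 0.2088, 0.1799]
eef_rot: [-1.036, -2.963, 0.005]
contact_force: [0.7, -0.8, -1.5]
finger_gap: 0.0595
cm [ 0.11  0.15 -0.01] deg [-0.2 -0.1 -0.1] | 11.175 [ 0.7 -0.8 -1.5] 0.0595
```

View pics/a3.png

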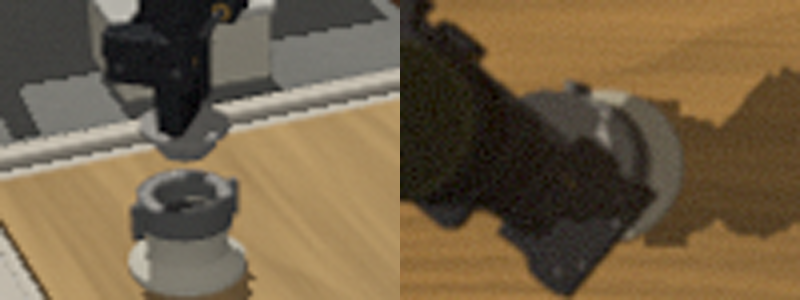

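The side crop shows the lid held level above the collar, flange centre x≈184 and collar centre x≈186, so it's close already. I'll refine the collar centre from ring extents in both views and check the camera against the known flange position.

```bash
python3 - <<'E'
from h import *
np.set_printoptions(precision=4,suppress=True)
print("side ring",plane("side",(266.3,148.5),.096),"top ring",plane("top",(180.7,204.1),.096),"tri",tri((180.7,204.1),(266.3,148.5)))
def ext(n,c,r):
    a=np.linspace(0,6.28,120);P=np.array([proj(n,[c[0]+r*np.cos(t),c[1]+r*np.sin(t),c[2]]) for t in a]);return P.min(0),P.max(0)
T=(.4974,.2088,.1799)
print("pred flange side extents",ext("side",(T[0],T[1],T[2]-.0409+.022),.038))
for c in [(.4975,.2106,.096),(.4966,.2136,.096)]:print("pred collar side",ext("side",c,.0415),"top",ext("top",c,.0415))
# sub-pixel: vertical/horizontal gray profiles
s=cv2.cvtColor(cv2.imread("pics/side2.png"),cv2.COLOR_BGR2GRAY).astype(int);t=cv2.cvtColor(cv2.imread("pics/top0.png"),cv2.COLOR_BGR2GRAY).astype(int)
print("side row 149 x248..290",s[149,248:290]);print("side flange row 132 x248..285",s[132,248:285]);print("side col266 y125..170",s[125:170,266])
print("top row204 x158..205",t[204,158:205]);print("top col178 y180..228",t[180:228,178])
E
```

```text
side ring [0.496  0.2101 0.096 ] top ring [0.4963 0.2143 0.096 ] tri (array([0.4971, 0.215 , 0.0933]), np.float64(0.0012900106899816426))
pred flange side extents (array([254.668 , 126.5625]), array([277.3588, 136.986 ]))
pred collar side (array([254.5763, 142.5624]), array([278.6918, 154.4011])) top (array([165.9774, 187.5272]), array([198.3854, 219.9034]))
pred collar side (array([254.0288, 142.2389]), array([278.1178, 154.0477])) top (array([164.7912, 187.8494]), array([197.2003, 220.2284]))
side row 149 x248..290 [145 151 152 153 152 153 119 127 143 141  99  57  53  58  61  64  63  62
  81 105 104  97  88  75  60  61  84  98  86  67  56  94 142 150 148 147
 143 141 141 143 151 150]
side flange row 132 x248..285 [189 188 188 191 193 192 157 135 144 149 150  85  11  13  20  23  24  19
  40  76  84  83  81  80  78  77  80  80  70 158 186 180 178 173 164 158
 153]
side col266 y125..170 [ 14  17  17  20  12  11   8  40  69  79  82  86  80  78  74 103 146 122
 103  78  65  63  61  61  81  53  33  77  68  64  62  62  63  62  59  86
 110 114 116 116 118 119 124 125 125]
top row204 x158..205 [114 119 114 115 116 105  95 116 119 122  97  57  27  38  45  35  38  32
  47  35  45  60  61  60  54  56  59  59  62  64  55  55  64  96 120 131
 134  96  60  41  39  53  73  87  81  84  84]
top col178 y180..228 [114 111 110 106  99 101 101  93 104 115 124 125 114  88  62  38  50  59
  56  55  37  41  40  43  45  39  49  54  42  39  41  36  25  36  68 108
 123 128 124 111 138 133 111 103 106 115 117 109]
```

Top-view ring extents (164.2–195.5) put the axis at y≈0.214 and the side view at y≈0.2105, so I'll aim for (0.4968, 0.2125) with slots at about 51°. The plug is conical, so I'll lower it in and correct by the lateral forces.

```bash
python3 -c "
from h import *
go(.4968,.2125,.131,51)"

```

```text
cm [0.35 0.26 4.95] deg [-0.1 -0.   0.4] | 11.275 [-0.7  0.1 -0.2] 0.0597
```

```bash
python3 -m pendant '[[[0.35,0.25,1.5,0,0,0.4,0],[0.35,0.25,3,0,0,0.4,0],[0.35,0.25,4,0,0,0.4,0],[0.35,0.25,4.5,0,0,0.4,0],[0.35,0.25,4.9,0,0,0.4,0],[0.35,0.25,4.9,0,0,0.4,0]]]'
python3 -m pendant '[[[0,0,0.3,0,0,0,0],[0,0,0.3,0,0,0,0]]]'
python3 -c "
from h import *
go(.4968,.2125,.128,51)"
```

```text
clock: 12.02
tool_pos: [0.4966, 0.2146, 0.1317]
eef_rot: [-1.045, -2.961, 0.0]
contact_force: [-0.0, -0.4, -0.8]
finger_gap: 0.0597
clock: 12.28
tool_pos: [0.4968, 0.2148, 0.1289]
eef_rot: [-1.045, -2.962, -0.001]
contact_force: [-0.1, 0.3, -0.3]
finger_gap: 0.0596
cm [-0.14 -0.18  0.09] deg [ 0.  -0.1  0.1] | 12.275 [-0.1  0.3 -0.3] 0.0596
```

No contact with the cone 7 mm inside the bore, so it is centred within about 3 mm. Continuing in small steps.

```bash
python3 -m pendant '[[[0,0,0.15,0,0,0,0],[0,0,0.3,0,0,0,0],[0,0,0.3,0,0,0,0]]]'
python3 -m pendant '[[[0,0,0.15,0,0,0,0],[0,0,0.3,0,0,0,0],[0,0,0.3,0,0,0,0]]]'
```

```text
clock: 12.65
tool_pos: [0.4971, 0.2157, 0.1259]
eef_rot: [-1.044, -2.962, -0.003]
contact_force: [-0.1, 2.2, -1.5]
finger_gap: 0.0595
clock: 13.02
tool_pos: [0.4971, 0.2157, 0.1229]
eef_rot: [-1.044, -2.962, -0.003]
contact_force: [1.3, 4.7, -0.0]
finger_gap: 0.0596
```

The lugs are into the slots, with a small +y side force of about 5 N. I'll ease +y by 1 mm and continue to the seat at about 0.114.

```bash
python3 -m pendant '[[[0.06,0.1,0,0,0,0,0],[0.06,0.1,0.3,0,0,0,0],[0.06,0.1,0.6,0,0,0,0],[0.06,0.1,0.6,0,0,0,0]]]'
python3 -m pendant '[[[0,0,0.15,0,0,0,0],[0,0,0.25,0,0,0,0],[0,0,0.25,0,0,0,0]]]'
python3 -c "
from h import *
from workcell import ctrl
go(.4968,.2125,.114,51);print(ctrl.state()['ft_torque'])"
```

```text
clock: 13.52
tool_pos: [0.4968, 0.216, 0.1165]
eef_rot: [-1.045, -2.961, -0.0]
contact_force: [0.9, 3.7, -2.4]
finger_gap: 0.0597
clock: 13.9
tool_pos: [0.4968, 0.216, 0.1143]
eef_rot: [-1.045, -2.962, -0.0]
contact_force: [1.7, 4.2, 0.1]
finger_gap: 0.0597
cm [-0.22 -0.27  0.03] deg [-0.  -0.1  0.1] | 13.9 [1.7 4.2 0.1] 0.0597
[ 1.00092272 -0.32605504  0.02082328]
```

```bash
python3 -m pendant '[[[0.05,0.1,0.05,0,0,0,0],[0.05,0.1,0.1,0,0,0,0],[0.05,0.1,0.1,0,0,0,0]]]'
python3 -m pendant '[[[0,0,0.1,0,0,0,0],[0,0,0.1,0,0,0,0]]]'
python3 -c "
from h import *
from workcell import ctrl
go(.4968,.2125,.114,51);print(ctrl.state()['ft_torque'])"
```

```text
clock: 14.28
tool_pos: [0.4967, 0.2161, 0.114]
eef_rot: [-1.046, -2.961, 0.002]
contact_force: [-1.1, 1.6, 8.2]
finger_gap: 0.0596
clock: 14.52
tool_pos: [0.4968, 0.2161, 0.1139]
eef_rot: [-1.046, -2.962, 0.002]
contact_force: [-2.1, 0.8, 17.1]
finger_gap: 0.0599
cm [-0.23 -0.28 -0.01] deg [-0.1 -0.   0.1] | 14.525 [-2.1  0.8 17.1] 0.0599
[0.49797726 0.2735907  0.07499211]
```

Seated at 0.1139 with a firm stop, exactly as predicted. I'll ease the push and twist clockwise (positive about tool z) by 40°, then look.

```bash
python3 -m pendant '[[[0,0,-0.1,0,0,5,0],[0,0,-0.1,0,0,10,0],[0,0,-0.1,0,0,15,0],[0,0,-0.1,0,0,20,0],[0,0,-0.1,0,0,20,0]]]'
python3 -c "
from h import *
from workcell import ctrl
go(.4968,.216,.1139,6);print(ctrl.state()['ft_torque'])"
```

```text
clock: 15.15
tool_pos: [0.4967, 0.2161, 0.114]
eef_rot: [-1.545, -2.735, 0.003]
contact_force: [-1.0, 1.2, 7.3]
finger_gap: 0.06
cm [-0.01  0.01  0.01] deg [-0.1  0.  25.1] | 15.15 [-1.   1.2  7.3] 0.06
[ 0.51994867 -0.06163332  0.03549836]
```

```bash
python3 -m pendant '[[[0,0,0,0,0,5,0],[0,0,0,0,0,10,0],[0,0,0,0,0,15,0],[0,0,0,0,0,20,0],[0,0,0,0,0,24,0],[0,0,0,0,0,24,0],[0,0,0,0,0,24,0]]]'
python3 - <<'E'
from h import *
from workcell import ctrl
go(.4968,.216,.1139,6);print(ctrl.state()['ft_torque'])
s=ctrl.capture("side")["img"];t=ctrl.capture("top")["img"];cv2.imwrite("pics/side3.png",s);cv2.imwrite("pics/top3.png",t)
t0=cv2.imread("pics/top0.png")
f=lambda im,x,y,w=40,h=30:cv2.resize(im[y:y+h,x:x+w],(400,300),interpolation=cv2.INTER_CUBIC)
cv2.imwrite("pics/a4.png",np.vstack([np.hstack([f(s,244,130),f(t,147,174,80,60)]),np.hstack([f(t0,160,176),f(t0,160,206)])]))
E
```

```text
clock: 16.02
tool_pos: [0.497, 0.2163, 0.114]
eef_rot: [-2.079, -2.354, 0.002]
contact_force: [0.2, 2.0, 6.4]
finger_gap: 0.0595
cm [-0.03 -0.02  0.01] deg [-0.1  0.   1.1] | 16.025 [0.2 2.  6.4] 0.0595
[ 0.55662189 -0.1737051   0.10406969]
```

View pics/a4.png

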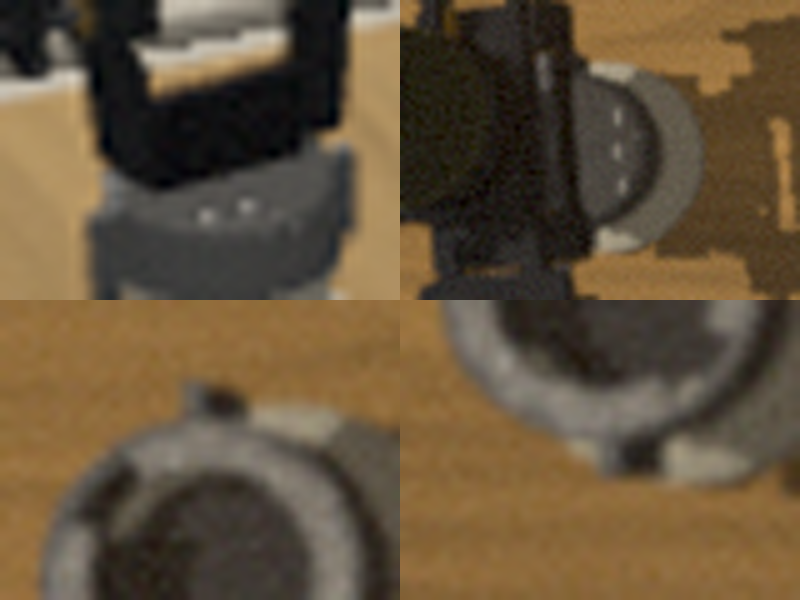

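The lid is seated flat, with the flange on the collar. The enlarged rib tops (top px (179.7,184.6) and (181.2,223.0)) suggest a rib angle nearer 3.5° than 6.5°. I'll check that with the side view's rib tips at about (253.5,152) and (278.8,145.5).

```bash
python3 - <<'E'
from h import *
A=lambda a,b:(np.degrees(np.arctan2(*(b-a)[1::-1])),np.linalg.norm((b-a)[:2]),(a+b)/2)
z=.096
print("top",A(plane("top",(181.2,223.0),z),plane("top",(179.7,184.6),z)))
print("side",A(plane("side",(253.5,152),z),plane("side",(278.8,145.5),z)))
for y in(3,5,7):
  d=.051*np.array([np.cos(np.radians(y)),np.sin(np.radians(y)),0]);c=np.array([.497,.2155,z]);print(y,[proj(n,c+k*d).round(1) for n in("top","side") for k in(-1,1)])
# bar in hand: bottom front edge of the grip bar / fingers in side view: predicted bar-top ends for yaw 7
E
```

```text
top (np.float64(4.73192939443807), np.float64(0.09860092789206874), array([0.49721539, 0.21502373, 0.096     ]))
side (np.float64(4.119534272560761), np.float64(0.09630182820299163), array([0.49552029, 0.20874374, 0.096     ]))
3 [array([180.4, 223.8]), array([180.1, 184. ]), array([252.3, 151.1]), array([279.3, 144.5])]
5 [array([181.1, 223.7]), array([179.4, 184. ]), array([252.6, 151.3]), array([279.1, 144.3])]
7 [array([181.8, 223.7]), array([178.7, 184.1]), array([252.8, 151.5]), array([278.8, 144.1])]
```

Both views give about 4.5° (4.7 and 4.1), and the tool is at 7.1°. Turning another 2.5°.

```bash
python3 -m pendant '[[[0,0,0,0,0,1.5,0],[0,0,0,0,0,2.5,0],[0,0,0,0,0,2.5,0],[0,0,0,0,0,2.5,0],[0,0,0,0,0,2.5,0]]]'
python3 - <<'E'
from h import *
from workcell import ctrl
go(.497,.216,.1139,4.5);print(ctrl.state()['ft_torque'])
s=ctrl.capture("side")["img"];t=ctrl.capture("top")["img"]
f=lambda im,x,y,w,h:cv2.resize(im[y:y+h,x:x+w],(400,300),interpolation=cv2.INTER_CUBIC)
cv2.imwrite("pics/a5.png",np.vstack([np.hstack([f(s,240,125,48,36),f(s,200,90,280,210)]),np.hstack([f(t,100,60,400,300),f(t,147,174,80,60)])]))
E
```

```text
clock: 16.75
tool_pos: [0.4971, 0.2164, 0.114]
eef_rot: [-2.13, -2.308, 0.001]
contact_force: [-0.9, 2.4, 7.1]
finger_gap: 0.0599
cm [-0.04 -0.01  0.01] deg [-0.1  0.   0.1] | 16.75 [-0.9  2.4  7.1] 0.0599
[ 0.52236483 -0.17957948  0.1008097 ]
```

View pics/a5.png

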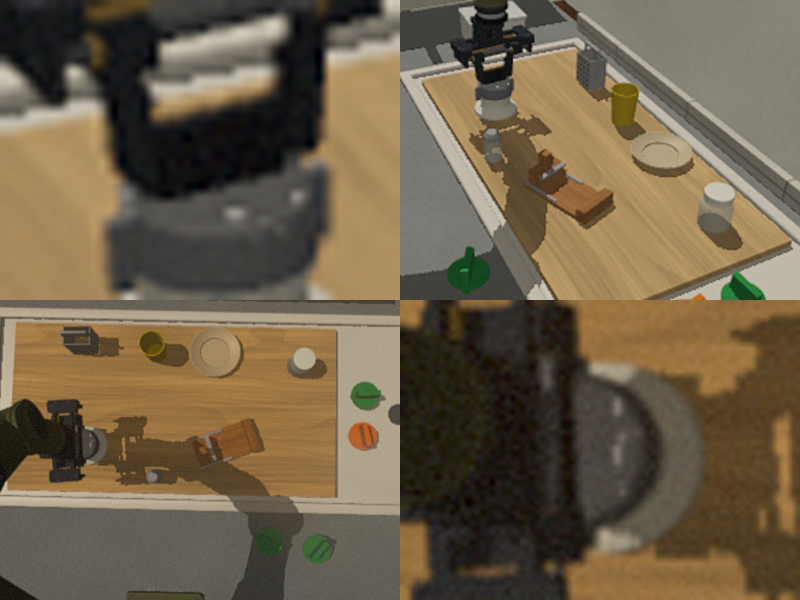

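The lid sits flat on the collar with its bar along the rib line, still gripped. The bystanders stand where they were and the jaw is open. Handing in.

```bash
python3 -c "
from workcell import ctrl
print(ctrl.close_job())"
```

```text
the job is handed in; nothing more can be done
None
```

The lid is in the grinder, flange down on the collar and bar lined up with the ribs. The gripper is still holding it, and I handed the job in at about 17 s of the 53 s allowed.

I slid the jaw open by its post, about 40 mm. I gripped the lid by the ends of its bar, lowered it into the slots and twisted it clockwise about 46.5°, well short of the lock balls at about 64°.

**Last checks:**
- **Seating:** the tool stopped at z = 0.114 m, which is the seated height I predicted (0.1139 m). It is still pressing down with about 7 N, and the flange looks flat on the collar in the pictures.
- **Grip:** the fingers are 59.9 mm apart, matching the 60 mm bar.
- **Alignment:** the gripper is at about 4.6°. The ribs measured 4.7° from the top camera and 4.1° from the side, good to about 1–2°. My first rough rib estimate was 6.5°; I corrected it from the sharper crops.
- **Other things:** the bystanders and look-alikes in view stand upright and look unmoved.

**Disagreement:** the two cameras differed by about 4–6 mm on the grinder's centre. The insertion agreed with the top view, with no more than about 5 N of side force.

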